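Clear a stuck curd plug from the press tube at a festive table

ROBOT

A 7-joint arm with a two-finger parallel gripper is mounted at the origin on the work surface. World frame = base frame: x ahead of the robot, y to its left, z up, the work surface at z = 0. Lengths are in mm, angles in degrees, forces in N, time in s.
With the tool pointing down it reaches from about 425 to 925 mm from the base axis. Payload 6.8 kg.
Tool frame: the origin (TCP) lies midway between the tips of the shut fingers; the grasp point (between the pads) lies 19 mm behind it; z points along the fingers, y is the direction in which the jaws open and shut (so a half turn about z gives the same grasp; the last joint's range is limited). The gripper opens to 88 mm and grips with 3 to 60 N. Pads are 20 mm wide; open, the fingers measure 115 mm over their backs; the gripper's body (75 mm by 178 mm) begins 61 mm behind the grasp point.
Start: joints at [64.567, 27.33, 1.283, 89.118, -0.659, 63.558, -4.761], TCP at [222.439, -637.313, 222.664] pointing down, gripper open.
Joint ranges: [-169.35, 169.35], [-19.33, 120.38], [-80.79, 83.38], [13.8, 139.57], [-78.32, 258.32], [9.67, 109.79], [-169.56, 169.56]. Speed limits (degrees/s): [136.94, 136.94, 180, 180, 180, 180, 180].

INTERFACE

Orientations are given as a 3x3 rotation matrix whose columns are the frame's x, y, z axes.
In Python, from bench import bot, vision, workorder gives the robot as it stands.
- The arm moves only by the tool servo_tool, never from a script. Its argument "steps" is a list of rows, each a list of 7 numbers: the shift along the tool's x, y, z in mm, then the turn, a rotation vector about the tool's x, y, z in degrees, then the closure, from 0 (fully open) to 1 (shut). In form: [[tx, ty, tz, rx, ry, rz, jaw], ...]. A call has 1 to 12 rows; each row shifts and turns the pose as measured when the row begins, along the tool's axes as they then stand; what a row does not reach is not made up. A row lasts 1/12 s, in which the tool goes at most 41.7 mm and 7.16 degrees, less where a joint would pass 70% of its speed; a pose out of reach is approached as far as the arm can. A call with a gripper value outside its range is refused whole. The fingers move at their own pace and stop on an object; "newtons" is the grip in N (left out, the last holds). Time passes only in rows, so rows that do not move let the fingers close. It gives the time, the measured TCP pose, the force and the opening at its end, in the units of the state.
- bot.get_obs(): the state, without advancing time (a new reading comes with each control period).
- vision.get_image(name): name is "side" or "top"; returns the picture (384x512x3 uint8, red, green, blue); there is no depth.
- vision.get_calibration(name): a dict with "fx", "fy", "cx", "cy" (pixels), "world_from_camera" (4x4, takes a point from camera to world coordinates). Camera axes: x right, y up, looking along -z (the intrinsics and any distortion apply to the point x, -y, -z); pixel columns grow to the right and rows downward; lengths in mm; the calibration is good to about 2 mm. A picture is of the moment at which its call begins. get_calibration takes no time and is no camera call.
- workorder.sign_off(): hands the job in, once; it reports no verdict.
Trained networks look in the newest picture that a camera, given by its name, has taken for a name from the list of things; names that differ only in an ending like _2 or _b are one class to them, and where a whole thing is asked for, a point or a joint stands for the part that bears it (a point fixed in the world has none). Each returns a list of dicts, best first, with "score" (0 to 1); they miss things now and then, are a little off and sometimes report something else, mostly with a low value. They report only what shows in the picture. A call takes as long as a camera call. They do not tell look-alikes from the thing itself.
- vision.spot_in(label, camera): "location" ([x, y, z] in mm, in the coordinates of the camera as it stood for that picture, good to about 4 mm: the middle of the surface that is visible of it).
- vision.silhouettes(label, camera): "region" (384x512 bool, what is visible of it).
The state is a dict: "clock": time; "joint_pos": joint angles; "joint_velocities": joint speeds; "joint_torque": joint torques, N m; "tool_pos": TCP position; "tool_rot": TCP orientation; "wrist_force": force on the tool from outside, world axes, zero at the start; "moment": the same for the moment, N m; "gripper_width": opening from 0.0 (shut) to 1.0 (fully open).
Only numpy, scipy, OpenCV 4.12 (cv2) and the standard library are available. Lean on these libraries where they do the work, as an engineer would, in place of code of your own. Each camera call takes 0.05 s, during which the arm holds its last target. There are 200 camera calls.

TASK

A plug of hard dried curd is stuck in the upright metal tube of the little curd press. Take the red-handled pusher out of its wooden block, push it down the tube until the plug drops out of the bottom into the white bowl underneath, then draw it out and stand it fully back in its block. Push gently, never driving the sprung tube far down; push the plug with the pusher and not with the fingers, leave the bowl where it is and do not disturb the food and tea things.

Things in the scene. Friction and masses are not known exactly. Their poses are not given: they have to be found in the camera images.
- press: The curd press, fixed: wooden board 130 (x) x 190 (y) x 12 mm, wooden posts at y = +-86 mm (tops at 115 mm), two steel rails along y at z = 120 mm. Origin: centre of the board's underside; z up. A dark steel carriage, locked on the rails within 10 mm either way of the middle, carries the upright aluminium tube. The carriage's place along y is NOT reported: it must be seen or felt.
- press_mid (a point): The point where the centre of the tube's mouth would be with the carriage in the middle of the rails; axes as the press. The real bore axis is vertical, at x = 0 here, and y from -10 to +10 mm. Tube: outside diameter 40 mm, bore 29 mm, 70 mm long; mouth at this height (155 mm above the press's underside), with a flat rim; lower end 85 mm above the press's underside.
- tube (a joint): How far the tube is pushed down on its spring, m: 0 at rest, stop at 0.012. It starts to give at about 2 N and then gives about 1 mm per 4 N, whether pressed on its rim or dragged by the stuck plug. It must not be driven down more than 6 mm (about 26 N). It does not move sideways.
- slug: The stuck plug: cream hard curd cylinder, 19 mm diameter, 24 mm long, about 20 g. Origin: centre of its underside. Clamped by sprung jaws (along the press's x) in the lower half of the bore, its top 38 to 48 mm below the mouth; it sits askew, 3 to 5 mm to one side of the bore's axis along the press's y. It slides under about 6 to 12 N and is only freed in the pusher's last 4 mm or so before its collar meets the rim.
- bowl: White ceramic bowl, 96 mm across the rim, 36 mm high, 0.2 kg, standing loose on the press's board under the tube. Origin: centre of its underside; z up.
- holder: Dark wooden block, fixed, 76 x 76 x 80 mm, with an upright hole of 33 mm diameter through its middle. Origin: centre of its underside; z up; top at z = 80 mm.
- pusher: The pusher, loose, about 0.12 kg, standing in the block's hole, collar on the block's top. Origin: centre of its lower tip; z along its axis up to the handle. Thin nose 16 mm diameter from z = 0 to 34 mm, then a thicker rod 27 mm diameter to z = 72 mm (0.8 mm chamfer at the step), brass collar 42 mm diameter from 72 to 78 mm, square red handle 26 x 26 mm (sides along x and y) from 78 to 128 mm.
- pusher_collar (a point): Centre of the underside of the pusher's collar, 72 mm above its tip. With the collar on the tube's rim the tip stands 2 mm out of the tube's lower end. The thick rod fits the bore with only 1 mm to spare all round, the thin nose with 6.5 mm.
- teapot: White ceramic teapot, 125 mm body, 114 mm high, at the left side; leave alone. Origin: centre of its underside.
- cup_a: White tea bowl, 96 mm across, 50 mm high, at the back; leave alone. Origin: centre of its underside.
- cup_b: White tea bowl, 96 mm across, 50 mm high, at the right; leave alone. Origin: centre of its underside.
- jam_jar: Dark red jam jar, 60 mm across, 75 mm high, brass cap, at the back; leave alone. Origin: centre of its underside.
- baursak_a: Golden fried dough piece 55 x 38 x 24 mm at the back; leave alone. Origin: centre of its underside.
- baursak_b: Golden fried dough piece 55 x 38 x 24 mm at the right; leave alone. Origin: centre of its underside.
Not all that is in view belongs to the job. Leave any purple look-alike of the holder alone.

How it is judged (in metres and radians):
On the way, in this order (a step that is already met when the one before it is completed fails the run):
1. the pusher's tip is pushed down inside the tube to within 15 mm of its lower end (z of pusher in the frame of press below 0.1 m and x of pusher in the frame of press between -0.006 and 0.006 m and y of pusher in the frame of press between -0.016 and 0.016 m and angle between pusher's own z axis and vertical below 0.12 rad), for 0.05 s.
2. the plug has dropped into the bowl (horizontal distance between slug and bowl below 0.046 m and z of slug in the frame of bowl below 0.04 m), for 0.2 s.
At the end, for the whole second after the job is handed in: The plug lies at rest in the bowl (within 46 mm of its centre, below 40 mm), the bowl is upright, and the pusher stands upright (within 3.5 degrees) and still in the block's hole, collar down on the block within 3 mm, released (all of step 2 and linear speed of slug below 0.03 m/s and angle between bowl's own z axis and vertical below 0.1 rad and horizontal distance between pusher and holder below 0.008 m and z of pusher in the frame of holder below 0.011 m and angle between pusher's own z axis and vertical below 0.06 rad and linear speed of pusher below 0.02 m/s); the robot touches nothing.
It fails at once if the tube is driven down more than 6 mm on its spring (value of joint tube above 0.006 m).
It fails at once if the fingers touch the plug (contact force between the fingers and slug above 0.5 N).
It fails at once if the bowl is shifted more than 20 mm (distance of bowl from where it was at the start of the episode above 0.02 m).
It fails at once if a tea thing or food is shifted more than 30 mm (distance of any of teapot, cup_a, cup_b, jam_jar, baursak_a, baursak_b from where it was at the start of the episode above 0.03 m).
It also fails if it takes over 67 s, if anything falls off the work surface, if the arm or the gripper's body presses on something with over 40 N, if the wrist force passes 120 N, or if a joint passes its speed limit or range.

## Working session

There is one attempt and no reset: what is moved stays moved. The work goes in short steps, Python scripts to look and compute and a tool call to move; the robot and the scene stay as the last step left them, time stands still between calls to the robot, and variables do not carry over. Pictures are saved under pics/ and viewed, about 8 in all and at most 12, crops included, and the job is handed in when it is done.

Besides the shell and the picture viewer there is one more tool, called after "Emit:" as name(argument=value, ...), one argument or row to a line, values as JSON. servo_tool: Moves the arm, as the interface text tells. Its arguments: {"type":"object","properties":{"steps":{"type":"array","items":{"type":"array","items":{"type":"number"}}},"newtons":{"type":"number"}},"required":["steps"]}

```bash
ls; mkdir -p pics; cat > h.py <<'E'
import numpy as np, cv2
from bench import bot, vision, workorder
def cal(n):
    c=vision.get_calibration(n); return c,np.array(c["world_from_camera"],float)
def toworld(n,p):
    c,T=cal(n); return (T@np.r_[p,1])[:3]
def proj(n,p):
    c,T=cal(n); q=np.linalg.inv(T)@np.r_[p,1]
    return np.array([c["cx"]+c["fx"]*q[0]/-q[2], c["cy"]+c["fy"]*-q[1]/-q[2]])
def ray(n,u,v,z):
    c,T=cal(n); d=T[:3,:3]@np.array([(u-c["cx"])/c["fx"],-(v-c["cy"])/c["fy"],-1]); o=T[:3,3]
    return o+d*(z-o[2])/d[2]
E
python3 - <<'E'
from h import *
for n in("side","top"):
    im=vision.get_image(n); c,T=cal(n); print(n,c.keys(),c["fx"],c["cx"],c["cy"],T.round(3).tolist())
    cv2.imwrite(f"pics/{n}0.png",im[:,:,::-1])
    for l in("press","holder","pusher","bowl","tube"):
        r=vision.spot_in(l,n); print(l,[(round(x["score"],2),toworld(n,x["location"]).round(0).tolist(),proj(n,toworld(n,x["location"])).round(0).tolist()) for x in r[:4]])
a=cv2.imread("pics/side0.png");b=cv2.imread("pics/top0.png")
cv2.imwrite("pics/both.png",cv2.resize(np.vstack([a,b]),None,fx=.78,fy=.78))
o=bot.get_obs();print(o["tool_pos"],o["tool_rot"],o["clock"])
E
```

```text
pics
side dict_keys(['fx', 'fy', 'cx', 'cy', 'world_from_camera']) 381.8671111893504 253.72765908012843 194.36461620368556 [[0.997, 0.054, -0.06, 529.616], [-0.08, 0.737, -0.671, -940.745], [0.008, 0.674, 0.739, 1146.503], [0.0, 0.0, 0.0, 1.0]]
press [(0.58, [594.0, 61.0, 54.0], [247.0, 193.0])]
holder [(0.85, [550.0, -219.0, 80.0], [240.0, 250.0]), (0.83, [427.0, -72.0, 71.0], [203.0, 219.0]), (0.25, [758.0, -157.0, 58.0], [298.0, 235.0])]
pusher [(0.56, [545.0, -193.0, 110.0], [238.0, 238.0]), (0.23, [443.0, -370.0, 18.0], [209.0, 303.0])]
bowl [(0.45, [592.0, 171.0, 36.0], [245.0, 176.0]), (0.29, [759.0, -153.0, 60.0], [298.0, 234.0])]
tube [(0.47, [595.0, 138.0, 136.0], [246.0, 164.0])]
top dict_keys(['fx', 'fy', 'cx', 'cy', 'world_from_camera']) 354.61246113304435 250.35327594958497 193.66268803422128 [[-0.116, 0.971, -0.209, 356.911], [-0.993, -0.115, 0.018, 1.562], [-0.007, 0.209, 0.978, 1238.323], [0.0, 0.0, 0.0, 1.0]]
press [(0.9, [570.0, 142.0, 11.0], [206.0, 213.0]), (0.44, [495.0, -489.0, 28.0], [390.0, 212.0]), (0.17, [791.0, -6.0, 26.0], [241.0, 147.0])]
holder [(0.83, [423.0, -48.0, 80.0], [266.0, 247.0]), (0.56, [541.0, -183.0, 79.0], [302.0, 206.0])]
pusher [(0.53, [541.0, -183.0, 133.0], [304.0, 203.0]), (0.28, [574.0, 133.0, 16.0], [208.0, 211.0])]
bowl [(0.7, [576.0, 126.0, 34.0], [210.0, 209.0])]
tube []
[ 222.44957131 -637.34098776  222.70025122] [[ 9.44147627e-01  3.29522771e-01  4.59108924e-05]
 [ 3.29522774e-01 -9.44147622e-01 -9.64621970e-05]
 [ 1.15601694e-05  1.06203239e-04 -9.99999994e-01]] 0.6
```

View pics/both.png

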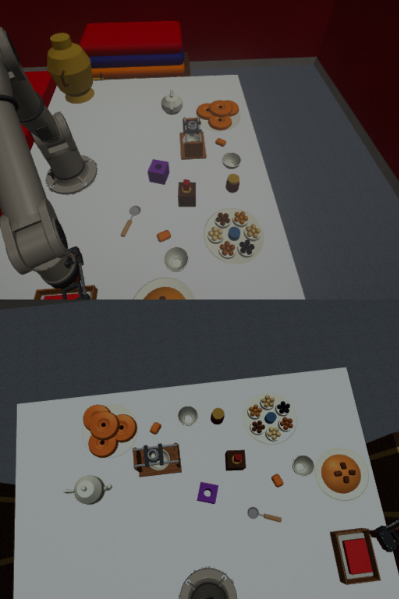

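The top view (full resolution) shows two holder candidates. The dark block with the red handle at about (302,205) fits the description, and the purple one at (266,247) is the look-alike. The press is at about (203,205). I'll confirm with an enlarged crop.

```bash
python3 - <<'E'
from h import *
a=cv2.imread("pics/top0.png")[175:265,165:325];b=cv2.imread("pics/side0.png")[140:270,180:310]
A=cv2.resize(a,None,fx=5,fy=5,interpolation=cv2.INTER_CUBIC)
cv2.imwrite("pics/cropT.png",A)
cv2.imwrite("pics/cropS.png",cv2.resize(b,None,fx=4.5,fy=4.5,interpolation=cv2.INTER_CUBIC))
E
```

```text
(no output)
```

View pics/cropT.png

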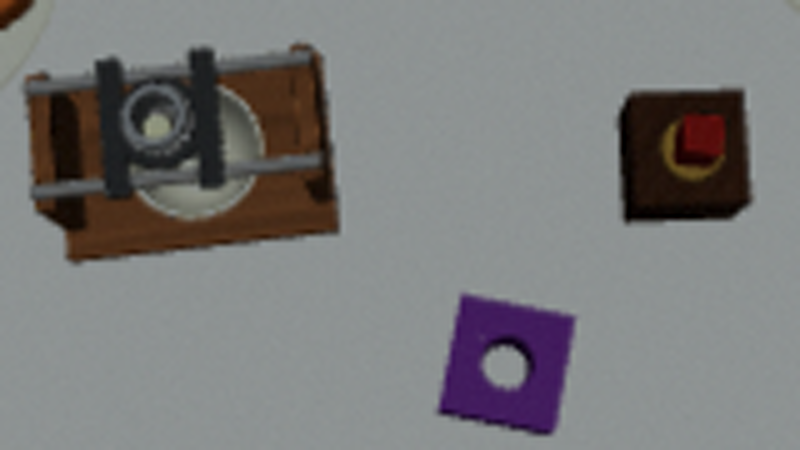

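View pics/cropS.png

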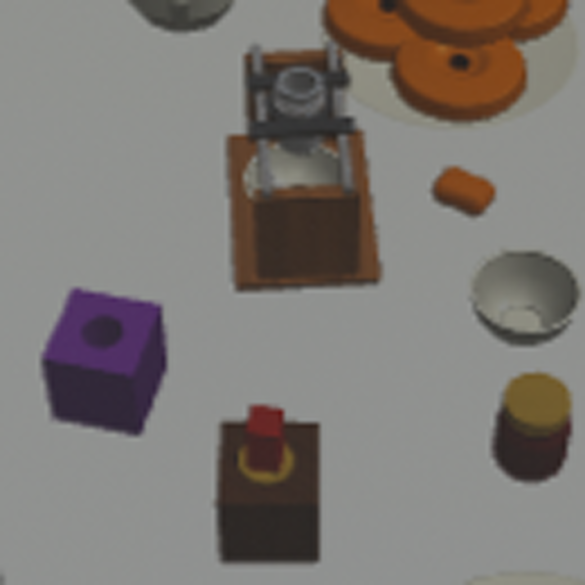

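```bash
python3 - <<'E'
from h import *
T=lambda x,y,z: ray("top",165+(x+.5)/5-.5,175+(y+.5)/5-.5,z).round(1)
S=lambda x,y,z: ray("side",180+(x+.5)/4.5-.5,140+(y+.5)/4.5-.5,z).round(1)
print("mouth",T(156,116,155),S(299,84,155))
print("handle top",T(706,135,136),S(266,414,136)); 
print("collar top",T(694,150,86),S(266,461,86))
for n,p in dict(bl=(630,92),br=(744,91),fr=(750,206),fl=(626,216)).items(): print("block T",n,T(*p,80))
for n,p in dict(bl=(221,423),br=(320,423),fr=(319,503),fl=(218,503)).items(): print("block S",n,S(*p,80))
print("board T",T(70,262,12),T(338,232,12),"S",S(235,288,12),S(380,280,12),S(228,136,12),S(363,136,12))
print("rails T",T(27,88,124),T(312,57,124),T(35,191,124),T(322,158,124))
print("rails S",S(255,48,124),S(265,190,124),S(336,45,124),S(347,188,124))
print("bowl rim T",T(204,150,48))
E
```

```text
mouth [595.  152.6 155. ] [596.5 148.7 155. ]
handle top [ 546.  -189.4  136. ] [ 549.8 -184.8  136. ]
collar top [ 545.5 -188.7   86. ] [ 548.4 -191.1   86. ]
block T bl [ 590.4 -153.1   80. ]
block T br [ 582.2 -228.7   80. ]
block T fr [ 505.1 -220.7   80. ]
block T fl [ 508.1 -138.8   80. ]
block S bl [ 516.  -148.9   80. ]
block S br [ 591.8 -154.5   80. ]
block S fr [ 585.5 -227.4   80. ]
block S fl [ 511.1 -221.8   80. ]
board T [530.4 240.6  12. ] [529.4  53.5  12. ] S [532.7  46.6  12. ] [660.   46.6  12. ] [534.1 237.8  12. ] [661.8 228.6  12. ]
rails T [629.9 238.  124. ] [628.7  53.4 124. ] [562.3 237.5 124. ] [562.   53.9 124. ]
rails S [562.3 233.5 124. ] [561.7  54.9 124. ] [635.3 232.4 124. ] [629.8  52.3 124. ]
bowl rim T [591.  136.9  48. ]
```

The task's block is the dark one, at about (548,-188) in world coordinates with a yaw of about -5°. The carriage mouth is at about (596,151), and the press itself is aligned with the world axes. Moving to a point above the pusher.

Emit:
servo_tool(
  steps=[
    [0, 0, 0, 0, 0, 6, 0],
    [0, 0, 0, 0, 0, 6, 0],
    [0, 0, 0, 0, 0, 6, 0],
    [0, 0, 0, 0, 0, 6, 0],
    [20, -34, 0, 0, 0, 0, 0],
    [20, -34, 0, 0, 0, 0, 0],
    [20, -34, 0, 0, 0, 0, 0],
    [20, -34, 0, 0, 0, 0, 0],
    [20, -34, 0, 0, 0, 0, 0],
    [20, -34, 0, 0, 0, 0, 0],
    [20, -34, 0, 0, 0, 0, 0],
    [20, -34, 0, 0, 0, 0, 0],
  ],
  newtons=40,
)

```text
clock: 1.6
tool_pos: [408.7, -384.1, 221.7]
tool_rot: [[0.992, -0.125, -0.003], [-0.125, -0.992, -0.008], [-0.002, 0.008, -1.0]]
wrist_force: [0.8, -1.1, -0.4]
gripper_width: 0.997
```

```bash
cat > go.py <<'E'
from h import *
import sys
from scipy.spatial.transform import Rotation as Ro
# usage: go.py x y z [yaw of tool x] -> shift in tool axes, turn needed
o=bot.get_obs(); R=np.array(o["tool_rot"]); p=np.array(o["tool_pos"])
print("t",o["clock"],"pos",p.round(2),"yaw",np.degrees(np.arctan2(R[1,0],R[0,0])).round(2),"F",np.round(o["wrist_force"],2),"M",np.round(o["moment"],2),"w",o["gripper_width"])
a=[float(x) for x in sys.argv[1:]]
if a:
    y=np.radians(a[3] if len(a)>3 else np.degrees(np.arctan2(R[1,0],R[0,0])))
    Rt=np.array([[np.cos(y),np.sin(y),0],[np.sin(y),-np.cos(y),0],[0,0,-1]])
    print("shift",(R.T@(np.array(a[:3])-p)).round(2),"turn",np.degrees(Ro.from_matrix(R.T@Rt).as_rotvec()).round(2))
E
python3 go.py 547.5 -188.5 222 -5
```

```text
t 1.6 pos [ 408.74 -384.14  221.71] yaw -7.18 F [ 0.81 -1.13 -0.41] M [ 0.04 -0.02  0.02] w 0.9973917054390397
shift [ 113.21 -211.44   -2.21] turn [ 0.46  0.11 -2.18]
```

Emit:
servo_tool(
  steps=[
    [19, -35, 0, 0.4, 0, -2, 0],
    [18, -35, 0, 0, 0, 0, 0],
    [18, -35, 0, 0, 0, 0, 0],
    [18, -35, 0, 0, 0, 0, 0],
    [18, -35, 0, 0, 0, 0, 0],
    [18, -35, 0, 0, 0, 0, 0],
    [0, 0, 0, 0, 0, 0, 0],
    [0, 0, 0, 0, 0, 0, 0],
  ],
)

```text
clock: 2.27
tool_pos: [548.2, -164.0, 223.7]
tool_rot: [[0.997, -0.074, 0.006], [-0.074, -0.997, 0.001], [0.005, -0.002, -1.0]]
wrist_force: [-0.1, -0.6, 0.1]
gripper_width: 0.999
```

```bash
python3 go.py 547.5 -188.5 98 -5
python3 - <<'E'
from h import *
for n in("side","top"):
    im=vision.get_image(n)
    r=vision.spot_in("pusher",n); print([(round(x["score"],2),toworld(n,x["location"]).round(0).tolist()) for x in r[:3]])
    u,v=proj(n,[547.5,-188.5,140]).astype(int)
    cv2.imwrite(f"pics/a_{n}.png",im[v-50:v+50,u-50:u+50,::-1])
cv2.imwrite("pics/a.png",cv2.resize(np.hstack([cv2.imread("pics/a_side.png"),cv2.imread("pics/a_top.png")]),None,fx=4,fy=4,interpolation=2))
E
```

```text
t 2.2667 pos [ 548.18 -164.03  223.71] yaw -4.25 F [-0.1  -0.64  0.11] M [-0.01  0.03 -0.02] w 0.999320729458019
shift [  0.45  24.68 125.67] turn [-0.1  -0.31  0.75]
[(0.53, [546.0, -195.0, 111.0])]
[(0.39, [538.0, -183.0, 112.0])]
```

View pics/a.png

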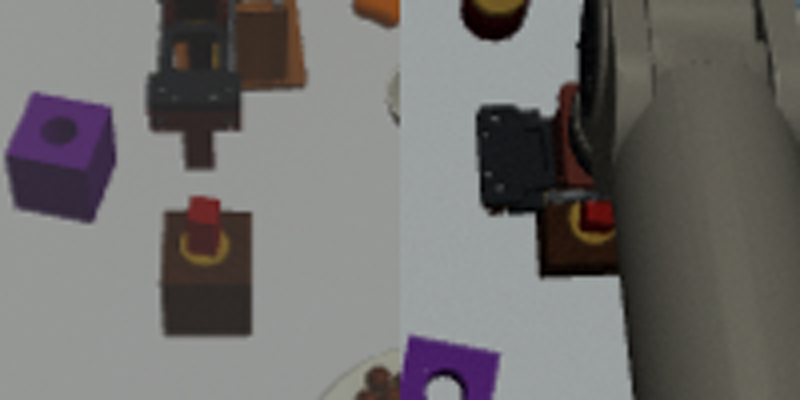

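The two views show the dark block and red handle undisturbed, with the gripper about 25 mm past it in y. I'll correct that and descend.

Emit:
servo_tool(
  steps=[
    [0.5, 24.5, 0, 0, -0.3, 0.7, 0],
    [0, 0, 0, 0, 0, 0, 0],
    [0, 0, 0, 0, 0, 0, 0],
    [0, 0, 20, 0, 0, 0, 0],
  ],
)

```text
clock: 2.8
tool_pos: [544.6, -199.5, 207.0]
tool_rot: [[0.995, -0.102, 0.005], [-0.102, -0.995, -0.003], [0.006, 0.002, -1.0]]
wrist_force: [0.9, -0.5, -0.4]
gripper_width: 1.001
```

```bash
python3 go.py 547.5 -188.5 97 -5
```

```text
t 2.8 pos [ 544.63 -199.47  207.  ] yaw -5.87 F [ 0.86 -0.47 -0.39] M [ 0.   -0.04  0.05] w 1.0013841688823442
shift [  1.12 -11.45 109.99] turn [ 0.13 -0.31 -0.87]
```

Emit:
servo_tool(
  steps=[
    [1, -9, 20, 0, -0.2, -0.6, 0],
    [0, 0, 25, 0, 0, 0, 0],
    [0, 0, 20, 0, 0, 0, 0],
    [0, 0, 10, 0, 0, 0, 0],
    [0, 0, 0, 0, 0, 0, 0],
    [0, 0, 0, 0, 0, 0, 0],
  ],
)

```text
clock: 3.3
tool_pos: [542.5, -196.7, 127.7]
tool_rot: [[0.995, -0.103, -0.001], [-0.103, -0.995, -0.004], [-0.001, 0.004, -1.0]]
wrist_force: [0.0, -0.1, 0.5]
gripper_width: 0.999
```

```bash
python3 go.py 547.5 -188.5 97 -5
```

```text
t 3.3 pos [ 542.46 -196.73  127.66] yaw -5.92 F [ 0.03 -0.11  0.52] M [-0.01 -0.01 -0.03] w 0.9993391460083954
shift [ 4.19 -8.84 30.62] turn [ 0.25  0.03 -0.92]
```

Emit:
servo_tool(
  steps=[
    [4, -8, 10, 0, 0, -0.5, 0],
    [0, -1, 5, 0, 0, 0, 0],
    [0, 0, 3, 0, 0, 0, 0],
    [0, 0, 0, 0, 0, 0, 0],
    [0, 0, 0, 0, 0, 0, 0],
  ],
)

```text
clock: 3.72
tool_pos: [550.2, -188.3, 111.5]
tool_rot: [[0.996, -0.094, 0.005], [-0.094, -0.996, -0.006], [0.005, 0.005, -1.0]]
wrist_force: [-0.2, -0.1, 0.2]
gripper_width: 1.003
```

```bash
python3 go.py 547.5 -188.5 97 -5
```

```text
t 3.7167 pos [ 550.25 -188.29  111.55] yaw -5.41 F [-0.18 -0.09  0.22] M [0.02 0.06 0.01] w 1.0031633497036534
shift [-2.79  0.39 14.53] turn [ 0.31 -0.3  -0.41]
```

Emit:
servo_tool(
  steps=[
    [-2.5, 0, 7, 0.3, -0.3, -0.4, 0],
    [0, 0, 6, 0, 0, 0, 0],
    [0, 0, 0, 0, 0, 0, 0],
    [0, 0, 0, 0, 0, 0, 0],
    [0, 0, 0, 0, 0, 0, 0],
  ],
)

```text
clock: 4.13
tool_pos: [547.9, -188.4, 97.9]
tool_rot: [[0.996, -0.087, 0.001], [-0.087, -0.996, 0.0], [0.001, -0.0, -1.0]]
wrist_force: [-0.1, -1.0, 0.6]
gripper_width: 0.998
```

```bash
python3 go.py 547.5 -188.5 97 -5
```

```text
t 4.1333 pos [ 547.89 -188.4    97.91] yaw -4.98 F [-0.07 -1.03  0.63] M [ 0.06  0.03 -0.05] w 0.9978683451174268
shift [-0.38  0.13  0.91] turn [-0.01 -0.04  0.02]
```

Emit:
servo_tool(
  steps=[
    [0, 0, 0, 0, 0, 0, 1],
    [0, 0, 0, 0, 0, 0, 1],
    [0, 0, 0, 0, 0, 0, 1],
    [0, 0, 0, 0, 0, 0, 1],
    [0, 0, 0, 0, 0, 0, 1],
    [0, 0, 0, 0, 0, 0, 1],
    [0, 0, 0, 0, 0, 0, 1],
    [0, 0, 0, 0, 0, 0, 1],
  ],
  newtons=40,
)

```text
clock: 4.8
tool_pos: [548.4, -188.7, 98.6]
tool_rot: [[0.996, -0.087, 0.002], [-0.087, -0.996, -0.0], [0.002, 0.0, -1.0]]
wrist_force: [0.5, -0.5, 0.1]
gripper_width: 0.43
```

```bash
python3 go.py 547.5 -188.5 97 -5
```

```text
t 4.8 pos [ 548.35 -188.67   98.58] yaw -5.0 F [ 0.47 -0.5   0.11] M [0.12 0.   0.01] w 0.4301071142898746
shift [-0.87 -0.1   1.58] turn [ 0.01 -0.11  0.  ]
```

Emit:
servo_tool(
  steps=[
    [0, 0, 0, 0, 0, 0, 1],
    [0, 0, 0, 0, 0, 0, 1],
    [0, 0, 0, 0, 0, 0, 1],
    [0, 0, 0, 0, 0, 0, 1],
  ],
)

```text
clock: 5.13
tool_pos: [548.5, -188.4, 98.6]
tool_rot: [[0.996, -0.087, 0.002], [-0.087, -0.996, -0.0], [0.002, -0.0, -1.0]]
wrist_force: [0.4, 0.3, -0.2]
gripper_width: 0.298
```

```bash
python3 go.py 547.5 -188.5 97 -5
```

```text
t 5.1333 pos [ 548.55 -188.41   98.6 ] yaw -4.98 F [ 0.36  0.31 -0.24] M [0.04 0.06 0.04] w 0.29813628979152085
shift [-1.04  0.18  1.6 ] turn [-0.   -0.13  0.02]
```

Gripped: the opening is 26.2 mm, which matches the 26 mm handle. The TCP is 90.6 mm above the pusher tip. Lifting.

Emit:
servo_tool(
  steps=[
    [0, 0, 0, 0, 0, 0, 1],
    [0, 0, -4, 0, 0, 0, 1],
    [0, 0, -12, 0, 0, 0, 1],
    [0, 0, -20, 0, 0, 0, 1],
    [0, 0, -25, 0, 0, 0, 1],
    [0, 0, -25, 0, 0, 0, 1],
    [0, 0, -25, 0, 0, 0, 1],
    [0, 0, -20, 0, 0, 0, 1],
    [0, 0, -10, 0, 0, 0, 1],
    [0, 0, 0, 0, 0, 0, 1],
    [0, 0, 0, 0, 0, 0, 1],
  ],
)

```text
clock: 6.05
tool_pos: [547.2, -188.1, 252.3]
tool_rot: [[0.996, -0.086, 0.004], [-0.086, -0.996, -0.001], [0.004, 0.0, -1.0]]
wrist_force: [-0.6, 0.5, -1.6]
gripper_width: 0.299
```

```bash
python3 go.py 596 151 266 -5
```

```text
t 6.05 pos [ 547.22 -188.13  252.34] yaw -4.94 F [-0.58  0.51 -1.59] M [-0.02  0.02 -0.04] w 0.29915179850192297
shift [  19.46 -342.06  -13.66] turn [ 0.01 -0.21  0.06]
```

Emit:
servo_tool(
  steps=[
    [2, -20, -5, 0, -0.2, 0, 1],
    [2, -36, -5, 0, 0, 0, 1],
    [2, -38, -3, 0, 0, 0, 1],
    [2, -38, 0, 0, 0, 0, 1],
    [2, -38, 0, 0, 0, 0, 1],
    [2, -38, 0, 0, 0, 0, 1],
    [2, -36, 0, 0, 0, 0, 1],
    [2, -30, 0, 0, 0, 0, 1],
    [1, -20, 0, 0, 0, 0, 1],
    [1, -10, 0, 0, 0, 0, 1],
    [0, 0, 0, 0, 0, 0, 1],
    [0, 0, 0, 0, 0, 0, 1],
  ],
)

```text
clock: 7.05
tool_pos: [585.1, 120.1, 253.2]
tool_rot: [[0.995, -0.094, -0.023], [-0.095, -0.996, -0.006], [-0.022, 0.008, -1.0]]
wrist_force: [0.4, -0.2, -0.9]
gripper_width: 0.292
```

```bash
python3 go.py 596 151 266 -5
```

```text
t 7.05 pos [585.06 120.13 253.19] yaw -5.43 F [ 0.36 -0.17 -0.9 ] M [-0.01  0.01  0.03] w 0.2921597396806111
shift [  7.69 -31.66 -13.24] turn [ 0.45  1.27 -0.42]
```

Emit:
servo_tool(
  steps=[
    [0, 0, -13, 0.4, 1.2, -0.4, 1],
    [0, 0, 0, 0, 0, 0, 1],
    [0, 0, 0, 0, 0, 0, 1],
    [8, -28, 0, 0, 0, 0, 1],
    [0, 0, 0, 0, 0, 0, 1],
    [0, 0, 0, 0, 0, 0, 1],
    [0, 0, 0, 0, 0, 0, 1],
  ],
)

```text
clock: 7.63
tool_pos: [597.1, 135.6, 268.5]
tool_rot: [[0.995, -0.103, 0.002], [-0.103, -0.995, -0.005], [0.003, 0.005, -1.0]]
wrist_force: [-0.1, 0.9, -0.3]
gripper_width: 0.29
```

```bash
python3 go.py 596 151 266 -5
python3 - <<'E'
from h import *
o=bot.get_obs(); R=np.array(o["tool_rot"]);p=np.array(o["tool_pos"])
for n in("side","top"):
    im=vision.get_image(n); cv2.imwrite(f"pics/b_{n}f.png",im[:,:,::-1])
    u,v=np.round(proj(n,[596,151,165])).astype(int); print(n,u,v,"tip pred",proj(n,p+R@[0,0,90.6]).round(1),"collar pred",proj(n,p+R@[0,0,18.6]).round(1))
    cv2.imwrite(f"pics/b_{n}.png",im[v-35:v+35,u-35:u+35,::-1])
cv2.imwrite("pics/b.png",cv2.resize(np.hstack([cv2.imread("pics/b_side.png"),cv2.imread("pics/b_top.png")]),None,fx=5.7,fy=5.7,interpolation=2))
E
```

```text
t 7.6333 pos [597.12 135.6  268.48] yaw -5.9 F [-0.13  0.85 -0.32] M [ 0.09 -0.01  0.05] w 0.28954651274563836
shift [ -2.7  -15.21   2.4 ] turn [ 0.28 -0.17 -0.9 ]
side 246 156 tip pred [246.5 156.2] collar pred [246.3 141.3]
top 196 197 tip pred [200.2 194.9] collar pred [196.5 189.8]
```

View pics/b.png

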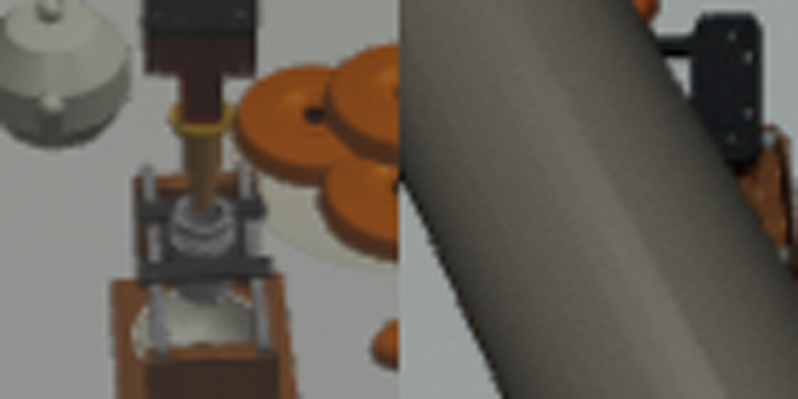

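The side view shows the pusher upright in the grip. Its column matches the tube's column (about 246.7 px for both). Next I'll move over the mouth, lower the thin nose in, and feel for the bore walls.

Emit:
servo_tool(
  steps=[
    [-2, -14, 0, 0.3, 0, -0.9, 1],
    [0, -1, 0, 0, 0, 0, 1],
    [0, 0, 0, 0, 0, 0, 1],
    [0, 0, 0, 0, 0, 0, 1],
    [0, 0, 0, 0, 0, 0, 1],
  ],
  newtons=55,
)

```text
clock: 8.15
tool_pos: [596.2, 150.4, 268.3]
tool_rot: [[0.996, -0.087, 0.003], [-0.087, -0.996, -0.0], [0.003, 0.0, -1.0]]
wrist_force: [-0.2, -0.3, -1.2]
gripper_width: 0.294
```

```bash
python3 go.py 596.5 150.5 240 -5
python3 - <<'E'
from h import *
# pixel of mouth in side0 vs model, and subpixel profile columns
a=cv2.imread("pics/side0.png").astype(int)[150:170,235:260].mean(2); print(a.astype(int))
print(proj("side",[596,151,155]),proj("top",[596,151,155]))
E
```

```text
t 8.15 pos [596.22 150.44 268.26] yaw -5.01 F [-0.23 -0.33 -1.22] M [-0.01 -0.   -0.03] w 0.2943333820904713
shift [ 0.2  -0.09 28.26] turn [ 0.01 -0.15 -0.01]
[[124 107 111 135 141 140 139 138 138 139 139 138 138 137 137 137 125  94
   99 111  79  63  53  51  52]
 [105 101 108 116 118 120 102  96  98  99 100 100  88  84  82  81  76  66
   97  99  75 102  81  64  56]
 [ 60  96 103  76  67  70  72  71  70  68  67  68  67  66  65  66  63  60
   95 107  76  98 133 121  89]
 [ 59  93 103  72  64  68  70  71  71  69  66  61  60  59  55  53  51  49
   93 102  62 105 134 138 138]
 [ 49  88 102  64  44  45  47  48  52  56  59  59  58  57  50  47  46  45
   88  99  61 100 133 138 138]
 [ 50  84  98  66  47  47  49  57  75  87  99 101  98  91  73  56  48  43
   73  84  64  65 123 138 138]
 [ 53  61  73  64  53  49  54  92 100  79  68  64  62  69  91  87  65  55
   54  53  53  54 102 133 138]
 [ 57  55  54  54  55  54  66 100  86  75  68  64  64  61  55  97  86  60
   53  52  52  52  77 128 138]
 [ 57  53  53  54  53  54  80  96  84  75  68  65  63  62  60  88  80  55
   47  48  45  48  79 128 
[... 516 characters left out ...]
 137 143 143]
 [ 59  50  95 108  67  53  54  87  89  83  89  98  99  93  97  84  63  54
   49  81  99 112 137 143 142]
 [ 60  49  95 103  62  49  53  55  64  70  78  76  74  85  77  66  56  52
   46  74  94 111 131 137 141]
 [ 71  49  90  98  62  43  50  54  54  55  54  57  58  60  55  53  53  52
   51  57  60  55  53  88 133]
 [ 77  56  54  54  54  54  53  54  54  54  53  54  55  54  54  53  54  53
   53  53  53  54  54  88 131]
 [ 72  55  56  55  55  55  55  54  53  54  53  52  52  52  52  52  51  52
   52  52  52  57  57  79 106]
 [ 70  56  58  57  52  51  51  51  50  47  47  45  45  44  44  43  41  41
   38  40  51  54  47  52  67]]
[245.89803569 157.8888506 ] [196.27386227 197.42530616]
```

Emit:
servo_tool(
  steps=[
    [0, 0, 6, 0, 0, 0, 1],
    [0, 0, 6, 0, 0, 0, 1],
    [0, 0, 6, 0, 0, 0, 1],
    [0, 0, 6, 0, 0, 0, 1],
    [0, 0, 4, 0, 0, 0, 1],
    [0, 0, 3, 0, 0, 0, 1],
    [0, 0, 3, 0, 0, 0, 1],
    [0, 0, 0, 0, 0, 0, 1],
    [0, 0, 0, 0, 0, 0, 1],
    [0, 0, 0, 0, 0, 0, 1],
  ],
)

```text
clock: 8.98
tool_pos: [595.7, 149.3, 229.1]
tool_rot: [[0.996, -0.088, 0.0], [-0.088, -0.996, -0.002], [0.0, 0.002, -1.0]]
wrist_force: [0.3, -0.4, -1.0]
gripper_width: 0.295
```

```bash
python3 go.py 596.5 150.5 232 -5
```

```text
t 8.9833 pos [595.68 149.34 229.05] yaw -5.06 F [ 0.27 -0.37 -1.03] M [0.02 0.01 0.02] w 0.2947986660822811
shift [ 0.72 -1.22 -2.95] turn [ 0.09 -0.02 -0.06]
```

Emit:
servo_tool(
  steps=[
    [0, -1.5, 0, 0, 0, 0, 1],
    [0, -1.5, 0, 0, 0, 0, 1],
    [0, -1.5, 0, 0, 0, 0, 1],
    [0, -1.5, 0, 0, 0, 0, 1],
    [0, -1, 0, 0, 0, 0, 1],
    [0, -1, 0, 0, 0, 0, 1],
  ],
)

```text
clock: 9.48
tool_pos: [597.2, 158.4, 230.5]
tool_rot: [[0.996, -0.088, 0.003], [-0.088, -0.996, -0.001], [0.003, 0.001, -1.0]]
wrist_force: [-0.0, -0.6, -0.4]
gripper_width: 0.288
```

```bash
python3 go.py 596.5 150.5 232 -5
```

```text
t 9.4833 pos [597.22 158.41 230.45] yaw -5.07 F [-0.   -0.58 -0.44] M [-0.    0.02 -0.01] w 0.28772906819840277
shift [-0.01  7.94 -1.54] turn [ 0.03 -0.15 -0.07]
```

Emit:
servo_tool(
  steps=[
    [0, -0.8, 0, 0, 0, 0, 1],
    [0, -0.8, 0, 0, 0, 0, 1],
    [0, -0.8, 0, 0, 0, 0, 1],
  ],
)

```text
clock: 9.73
tool_pos: [597.4, 161.1, 230.5]
tool_rot: [[0.996, -0.088, 0.003], [-0.088, -0.996, -0.001], [0.003, 0.001, -1.0]]
wrist_force: [-0.6, -2.5, -0.9]
gripper_width: 0.289
```

```bash
python3 go.py 596.5 150.5 232 -5
```

```text
t 9.7333 pos [597.43 161.12 230.52] yaw -5.05 F [-0.57 -2.49 -0.85] M [-0.61  0.13  0.01] w 0.2891902611006958
shift [ 1.000e-02  1.066e+01 -1.470e+00] turn [ 0.05 -0.16 -0.05]
```

Emit:
servo_tool(
  steps=[
    [0, 4, 0, 0, 0, 0, 1],
    [0, 4, 0, 0, 0, 0, 1],
    [0, 0, 0, 0, 0, 0, 1],
    [0, 0, 0, 0, 0, 0, 1],
    [0, 1.2, 0, 0, 0, 0, 1],
    [0, 1.2, 0, 0, 0, 0, 1],
  ],
)

```text
clock: 10.23
tool_pos: [596.4, 149.6, 230.5]
tool_rot: [[0.996, -0.088, 0.003], [-0.088, -0.996, -0.001], [0.003, 0.001, -1.0]]
wrist_force: [0.1, 0.6, -1.7]
gripper_width: 0.293
```

```bash
python3 go.py 596.5 150.5 232 -5
```

```text
t 10.2333 pos [596.41 149.61 230.47] yaw -5.07 F [ 0.05  0.6  -1.72] M [ 0.04  0.07 -0.01] w 0.29333681536501793
shift [ 0.01 -0.89 -1.53] turn [ 0.04 -0.15 -0.07]
```

Emit:
servo_tool(
  steps=[
    [0, 0.8, 0, 0, 0, 0, 1],
    [0, 0.8, 0, 0, 0, 0, 1],
    [0, 0.8, 0, 0, 0, 0, 1],
  ],
)

```text
clock: 10.48
tool_pos: [596.2, 148.0, 230.5]
tool_rot: [[0.996, -0.088, 0.003], [-0.088, -0.996, 0.001], [0.003, -0.001, -1.0]]
wrist_force: [-0.3, 3.0, -2.8]
gripper_width: 0.295
```

```bash
python3 go.py 596.5 150.5 232 -5
```

```text
t 10.4833 pos [596.22 147.96 230.53] yaw -5.06 F [-0.29  3.04 -2.85] M [ 0.72 -0.12 -0.05] w 0.29512900811198356
shift [ 0.06 -2.55 -1.47] turn [-0.06 -0.16 -0.06]
```

Emit:
servo_tool(
  steps=[
    [0, -6.3, 0, 0, -0.15, 0, 1],
    [0, 0, 0, 0, 0, 0, 1],
    [0, 0, 0, 0, 0, 0, 1],
    [3, 0, 0, 0, 0, 0, 1],
    [0, 0, 0, 0, 0, 0, 1],
    [0.8, 0, 0, 0, 0, 0, 1],
    [0.8, 0, 0, 0, 0, 0, 1],
  ],
)

```text
clock: 11.07
tool_pos: [601.8, 154.0, 230.5]
tool_rot: [[0.996, -0.088, -0.0], [-0.088, -0.996, -0.0], [-0.0, 0.0, -1.0]]
wrist_force: [0.1, -0.2, -1.3]
gripper_width: 0.292
```

```bash
python3 go.py 596.5 154.5 230 -5
```

```text
t 11.0667 pos [601.75 154.05 230.47] yaw -5.03 F [ 0.07 -0.2  -1.25] M [ 0.05 -0.04  0.02] w 0.2919338432687252
shift [-5.27  0.01  0.48] turn [ 0.02  0.02 -0.03]
```

Emit:
servo_tool(
  steps=[
    [0.6, 0, 0, 0, 0, 0, 1],
    [0.6, 0, 0, 0, 0, 0, 1],
  ],
)

```text
clock: 11.23
tool_pos: [603.2, 153.7, 230.4]
tool_rot: [[0.996, -0.088, -0.0], [-0.088, -0.996, -0.0], [-0.0, 0.001, -1.0]]
wrist_force: [0.6, -1.0, -1.6]
gripper_width: 0.291
```

```bash
python3 go.py 596.5 154.5 230 -5
```

```text
t 11.2333 pos [603.19 153.66 230.42] yaw -5.05 F [ 0.56 -1.   -1.58] M [-0.04 -0.08  0.04] w 0.2906132064865391
shift [-6.74 -0.25  0.42] turn [ 0.03  0.02 -0.05]
```

Emit:
servo_tool(
  steps=[
    [0.6, 0, 0, 0, 0, 0, 1],
    [0.6, 0, 0, 0, 0, 0, 1],
  ],
)

```text
clock: 11.4
tool_pos: [604.5, 153.4, 230.4]
tool_rot: [[0.996, -0.088, -0.0], [-0.088, -0.996, -0.001], [-0.0, 0.001, -1.0]]
wrist_force: [0.1, -0.2, -1.2]
gripper_width: 0.296
```

```bash
python3 go.py 596.5 154.5 230 -5
```

```text
t 11.4 pos [604.53 153.36 230.39] yaw -5.06 F [ 0.05 -0.19 -1.16] M [ 0.08 -0.05  0.03] w 0.2963119946222926
shift [-8.1  -0.43  0.39] turn [ 0.04  0.02 -0.06]
```

Emit:
servo_tool(
  steps=[
    [0.6, 0, 0, 0, 0, 0, 1],
    [0.6, 0, 0, 0, 0, 0, 1],
  ],
)

```text
clock: 11.57
tool_pos: [605.2, 153.3, 230.3]
tool_rot: [[0.996, -0.088, -0.002], [-0.088, -0.996, -0.001], [-0.002, 0.001, -1.0]]
wrist_force: [-2.2, 0.4, -0.5]
gripper_width: 0.293
```

```bash
python3 go.py 596.5 154.5 230 -5
```

```text
t 11.5667 pos [605.17 153.27 230.27] yaw -5.06 F [-2.18  0.43 -0.51] M [ 0.11  0.67 -0.03] w 0.29287353944298994
shift [-8.74 -0.46  0.29] turn [ 0.05  0.11 -0.06]
```

Emit:
servo_tool(
  steps=[
    [-5, 0, 0, 0, 0, 0, 1],
    [-4, 0, 0, 0, 0, 0, 1],
    [0, -0.5, 0, 0, 0, 0, 1],
    [0, 0, 0, 0, 0, 0, 1],
    [-0.6, 0, 0, 0, 0, 0, 1],
    [-0.6, 0, 0, 0, 0, 0, 1],
  ],
)

```text
clock: 12.07
tool_pos: [594.3, 154.9, 230.4]
tool_rot: [[0.996, -0.088, -0.001], [-0.088, -0.996, -0.001], [-0.001, 0.001, -1.0]]
wrist_force: [-0.3, -0.7, -1.7]
gripper_width: 0.294
```

```bash
python3 go.py 596.5 154.5 230 -5
```

```text
t 12.0667 pos [594.29 154.9  230.45] yaw -5.05 F [-0.29 -0.72 -1.72] M [-0.02 -0.03 -0.01] w 0.29416954044156557
shift [2.24 0.2  0.44] turn [ 0.04  0.04 -0.05]
```

Emit:
servo_tool(
  steps=[
    [-0.6, 0, 0, 0, 0, 0, 1],
    [-0.6, 0, 0, 0, 0, 0, 1],
  ],
)

```text
clock: 12.23
tool_pos: [593.2, 155.0, 230.6]
tool_rot: [[0.996, -0.088, -0.0], [-0.088, -0.996, -0.001], [-0.0, 0.001, -1.0]]
wrist_force: [-0.3, -0.2, -1.5]
gripper_width: 0.294
```

```bash
python3 go.py 596.5 154.5 230 -5
```

```text
t 12.2333 pos [593.16 154.98 230.58] yaw -5.05 F [-0.3  -0.19 -1.53] M [ 0.05 -0.01 -0.04] w 0.293702126105391
shift [3.37 0.18 0.58] turn [ 0.03  0.02 -0.05]
```

Emit:
servo_tool(
  steps=[
    [-0.6, 0, 0, 0, 0, 0, 1],
    [-0.6, 0, 0, 0, 0, 0, 1],
  ],
)

```text
clock: 12.4
tool_pos: [591.9, 155.1, 230.6]
tool_rot: [[0.996, -0.088, -0.0], [-0.088, -0.996, -0.001], [-0.0, 0.001, -1.0]]
wrist_force: [-0.1, 0.3, -1.4]
gripper_width: 0.291
```

```bash
python3 go.py 596.5 154.5 230 -5
```

```text
t 12.4 pos [591.92 155.07 230.57] yaw -5.05 F [-0.08  0.29 -1.38] M [ 0.05  0.01 -0.03] w 0.29067398944979145
shift [4.62 0.17 0.57] turn [ 0.03  0.01 -0.05]
```

Emit:
servo_tool(
  steps=[
    [-0.6, 0, 0, 0, 0, 0, 1],
    [-0.6, 0, 0, 0, 0, 0, 1],
  ],
)

```text
clock: 12.57
tool_pos: [591.5, 155.0, 230.7]
tool_rot: [[0.996, -0.088, 0.002], [-0.088, -0.996, -0.0], [0.002, 0.0, -1.0]]
wrist_force: [1.4, 1.1, -1.7]
gripper_width: 0.296
```

```bash
python3 go.py 598.3 154.5 230 -5
```

```text
t 12.5667 pos [591.53 155.02 230.72] yaw -5.07 F [ 1.4   1.06 -1.7 ] M [ 0.05 -0.59  0.04] w 0.2963447256344255
shift [ 6.79 -0.08  0.73] turn [ 0.01 -0.1  -0.07]
```

Bore centre by touch: x = 598.35 (walls at 591.5 and 605.2), y = 154.5 (walls at 148.0 and 161.1). Both spans are about 13 mm, as expected. Centring, then lowering to just above the depth where the thick rod enters.

Emit:
servo_tool(
  steps=[
    [5.8, 0, 0, 0, -0.1, -0.1, 1],
    [0, 0, 0, 0, 0, 0, 1],
    [0, 0, 0, 0, 0, 0, 1],
    [0, 0, 3, 0, 0, 0, 1],
    [0, 0, 3, 0, 0, 0, 1],
    [0, 0, 3, 0, 0, 0, 1],
    [0, 0, 0, 0, 0, 0, 1],
    [0, 0, 0, 0, 0, 0, 1],
  ],
)

```text
clock: 13.23
tool_pos: [597.1, 154.4, 220.2]
tool_rot: [[0.996, -0.086, -0.003], [-0.086, -0.996, -0.001], [-0.003, 0.001, -1.0]]
wrist_force: [-0.3, -0.7, -1.5]
gripper_width: 0.291
```

```bash
python3 go.py 598.3 154.5 211.6 -5
```

```text
t 13.2333 pos [597.05 154.39 220.18] yaw -4.96 F [-0.29 -0.67 -1.53] M [ 0.01  0.05 -0.01] w 0.2907664134998732
shift [ 1.26 -0.22  8.57] turn [0.04 0.15 0.04]
```

Emit:
servo_tool(
  steps=[
    [1.1, -0.1, 0, 0, 0.15, 0, 1],
    [0, 0, 0, 0, 0, 0, 1],
    [0, 0, 2, 0, 0, 0, 1],
    [0, 0, 2, 0, 0, 0, 1],
    [0, 0, 1, 0, 0, 0, 1],
    [0, 0, 0, 0, 0, 0, 1],
  ],
)

```text
clock: 13.73
tool_pos: [598.2, 154.5, 214.8]
tool_rot: [[0.996, -0.086, 0.0], [-0.086, -0.996, -0.001], [0.0, 0.001, -1.0]]
wrist_force: [0.3, -0.3, -1.4]
gripper_width: 0.293
```

```bash
python3 go.py 598.3 154.5 211.6 -5
```

```text
t 13.7333 pos [598.2  154.48 214.76] yaw -4.95 F [ 0.33 -0.28 -1.4 ] M [ 0.02  0.02 -0.03] w 0.29265737335189285
shift [ 0.09 -0.04  3.16] turn [ 0.04 -0.02  0.05]
```

Well centred. Now descending through the rod's entry in small steps.

Emit:
servo_tool(
  steps=[
    [0, 0, 1, 0, 0, 0, 1],
    [0, 0, 1, 0, 0, 0, 1],
    [0, 0, 1, 0, 0, 0, 1],
    [0, 0, 1, 0, 0, 0, 1],
    [0, 0, 1, 0, 0, 0, 1],
    [0, 0, 0, 0, 0, 0, 1],
  ],
)

```text
clock: 14.23
tool_pos: [598.2, 154.5, 209.2]
tool_rot: [[0.996, -0.086, 0.0], [-0.086, -0.996, -0.001], [0.0, 0.001, -1.0]]
wrist_force: [-0.5, -0.1, -2.6]
gripper_width: 0.292
```

```bash
python3 go.py 598.3 154.5 205 -5
```

```text
t 14.2333 pos [598.18 154.5  209.22] yaw -4.95 F [-0.53 -0.06 -2.58] M [0.09 0.03 0.  ] w 0.2923259634193458
shift [ 0.11 -0.02  4.22] turn [ 0.04 -0.02  0.05]
```

Emit:
servo_tool(
  steps=[
    [0, 0, 1, 0, 0, 0, 1],
    [0, 0, 1, 0, 0, 0, 1],
    [0, 0, 1, 0, 0, 0, 1],
    [0, 0, 0, 0, 0, 0, 1],
  ],
)

```text
clock: 14.57
tool_pos: [598.2, 154.5, 205.9]
tool_rot: [[0.996, -0.086, 0.0], [-0.086, -0.996, -0.001], [0.0, 0.001, -1.0]]
wrist_force: [-0.6, 0.6, -1.8]
gripper_width: 0.295
```

```bash
python3 go.py 598.3 154.5 200 -5
```

```text
t 14.5667 pos [598.24 154.5  205.93] yaw -4.95 F [-0.59  0.62 -1.8 ] M [ 0.04 -0.04  0.  ] w 0.2954425882044852
shift [ 0.06 -0.01  5.93] turn [ 0.04 -0.03  0.05]
```

Emit:
servo_tool(
  steps=[
    [0, 0, 1, 0, 0, 0, 1],
    [0, 0, 1, 0, 0, 0, 1],
    [0, 0, 1, 0, 0, 0, 1],
    [0, 0, 1, 0, 0, 0, 1],
  ],
)

```text
clock: 14.9
tool_pos: [598.8, 154.5, 203.2]
tool_rot: [[0.996, -0.087, 0.002], [-0.087, -0.996, -0.001], [0.002, 0.0, -1.0]]
wrist_force: [-2.6, -1.4, 5.4]
gripper_width: 0.291
```

Emit:
servo_tool(
  steps=[
    [0, 0, 1, 0, 0, 0, 1],
    [0, 0, 1, 0, 0, 0, 1],
  ],
)

```text
clock: 15.07
tool_pos: [598.8, 154.5, 202.7]
tool_rot: [[0.996, -0.087, 0.002], [-0.087, -0.996, -0.001], [0.002, 0.0, -1.0]]
wrist_force: [-3.3, -0.2, 5.4]
gripper_width: 0.294
```

```bash
python3 go.py 598.3 154.5 180 -5
```

```text
t 15.0667 pos [598.8  154.54 202.68] yaw -4.98 F [-3.3  -0.22  5.37] M [-0.14  0.78  0.06] w 0.294041989860944
shift [-0.55  0.07 22.68] turn [ 0.03 -0.13  0.02]
```

Emit:
servo_tool(
  steps=[
    [-0.5, 0, 0, 0, -0.1, 0, 1],
    [0, 0, 1.5, 0, 0, 0, 1],
    [0, 0, 1.5, 0, 0, 0, 1],
  ],
)

```text
clock: 15.32
tool_pos: [598.8, 154.6, 201.2]
tool_rot: [[0.996, -0.087, 0.002], [-0.087, -0.996, -0.0], [0.002, 0.0, -1.0]]
wrist_force: [-3.2, -0.6, 5.8]
gripper_width: 0.292
```

```bash
python3 go.py 598.3 154.5 180 -5
```

```text
t 15.3167 pos [598.8  154.63 201.21] yaw -4.99 F [-3.22 -0.63  5.78] M [-0.13  0.83 -0.04] w 0.29249509732796525
shift [-0.54  0.18 21.21] turn [ 0.   -0.13  0.01]
```

Emit:
servo_tool(
  steps=[
    [0, 0, -2, 0, 0, 0, 1],
    [-0.5, 0, -1, 0, -0.13, 0, 1],
    [-0.4, 0, 0, 0, 0, 0, 1],
    [0, 0, 0, 0, 0, 0, 1],
  ],
)

```text
clock: 15.65
tool_pos: [597.4, 154.9, 202.8]
tool_rot: [[0.996, -0.087, -0.001], [-0.087, -0.996, 0.0], [-0.001, -0.0, -1.0]]
wrist_force: [0.0, 0.3, -2.2]
gripper_width: 0.292
```

```bash
python3 go.py 598.3 154.5 180 -5
```

```text
t 15.65 pos [597.43 154.87 202.85] yaw -4.98 F [ 0.01  0.34 -2.21] M [0.04 0.1  0.01] w 0.2916182556733835
shift [ 0.93  0.29 22.85] turn [-0.    0.07  0.02]
```

Emit:
servo_tool(
  steps=[
    [0.4, -0.2, 1.2, 0, 0, 0, 1],
    [0, 0, 1.2, 0, 0, 0, 1],
    [0, 0, 1.2, 0, 0, 0, 1],
    [0, 0, 1.2, 0, 0, 0, 1],
  ],
)

```text
clock: 15.98
tool_pos: [598.1, 155.2, 199.3]
tool_rot: [[0.996, -0.087, -0.001], [-0.087, -0.996, 0.0], [-0.001, -0.0, -1.0]]
wrist_force: [-2.3, 0.1, 7.0]
gripper_width: 0.297
```

```bash
python3 go.py 598.3 154.5 180 -5
```

```text
t 15.9833 pos [598.12 155.19 199.27] yaw -4.99 F [-2.27  0.11  6.97] M [-0.11  0.83  0.  ] w 0.29713646312806247
shift [ 0.26  0.68 19.27] turn [-0.01  0.05  0.01]
```

Emit:
servo_tool(
  steps=[
    [-0.3, 0.4, 1.5, 0, 0, 0, 1],
    [0, 0, 1.5, 0, 0, 0, 1],
    [0, 0, 1.5, 0, 0, 0, 1],
    [0, 0, 1.5, 0, 0, 0, 1],
  ],
)

```text
clock: 16.32
tool_pos: [598.0, 155.4, 196.4]
tool_rot: [[0.996, -0.087, 0.001], [-0.087, -0.996, 0.001], [0.0, -0.001, -1.0]]
wrist_force: [-2.7, -0.4, 7.0]
gripper_width: 0.293
```

```bash
python3 go.py 598.3 154.5 180 -5
```

```text
t 16.3167 pos [597.98 155.42 196.4 ] yaw -5.0 F [-2.72 -0.39  7.03] M [-0.31  0.81  0.04] w 0.29301754045079553
shift [ 0.39  0.91 16.4 ] turn [-0.05 -0.03  0.  ]
```

The force is steady at about 8 N while it advances, so the plug is sliding. Continuing.

Emit:
servo_tool(
  steps=[
    [-0.2, 0.6, 1.5, 0, 0, 0, 1],
    [0, 0.2, 1.5, 0, 0, 0, 1],
    [0, 0, 1.5, 0, 0, 0, 1],
    [0, 0, 1.5, 0, 0, 0, 1],
    [0, 0, 1.5, 0, 0, 0, 1],
    [0, 0, 1.5, 0, 0, 0, 1],
  ],
)

```text
clock: 16.82
tool_pos: [597.8, 155.4, 192.1]
tool_rot: [[0.996, -0.087, 0.002], [-0.087, -0.996, 0.001], [0.002, -0.002, -1.0]]
wrist_force: [-3.8, -1.0, 6.9]
gripper_width: 0.292
```

```bash
python3 go.py 598.3 154.5 180 -5
```

```text
t 16.8167 pos [597.81 155.35 192.09] yaw -5.01 F [-3.82 -0.96  6.88] M [-0.27  0.9   0.06] w 0.29233226951034086
shift [ 0.54  0.82 12.09] turn [-0.09 -0.12 -0.01]
```

Emit:
servo_tool(
  steps=[
    [-0.7, 0.6, 1, -0.1, -0.2, 0, 1],
    [-0.3, 0.3, 1.5, 0, 0, 0, 1],
    [0, 0, 1.5, 0, 0, 0, 1],
    [0, 0, 1.5, 0, 0, 0, 1],
  ],
)

```text
clock: 17.15
tool_pos: [597.7, 155.4, 190.0]
tool_rot: [[0.996, -0.087, 0.002], [-0.087, -0.996, 0.001], [0.002, -0.001, -1.0]]
wrist_force: [-1.6, -1.8, 7.4]
gripper_width: 0.293
```

```bash
python3 go.py 598.3 154.5 180 -5
```

```text
t 17.15 pos [597.73 155.37 190.05] yaw -5.02 F [-1.63 -1.79  7.43] M [-0.31  0.83  0.03] w 0.29312304334378236
shift [ 0.63  0.83 10.05] turn [-0.07 -0.09 -0.02]
```

Emit:
servo_tool(
  steps=[
    [-0.2, 0.4, 1.5, 0, 0, 0, 1],
    [0, 0, 1.5, 0, 0, 0, 1],
    [0, 0, 1.5, 0, 0, 0, 1],
    [0, 0, 1.5, 0, 0, 0, 1],
    [0, 0, 1.5, 0, 0, 0, 1],
    [0, 0, 1.5, 0, 0, 0, 1],
    [0, 0, 1.5, 0, 0, 0, 1],
  ],
)

```text
clock: 17.73
tool_pos: [597.6, 155.4, 184.7]
tool_rot: [[0.996, -0.088, 0.003], [-0.088, -0.996, 0.001], [0.003, -0.001, -1.0]]
wrist_force: [-2.3, -1.1, 5.9]
gripper_width: 0.294
```

```bash
python3 go.py 598.3 154.5 174 -5
```

```text
t 17.7333 pos [597.57 155.38 184.66] yaw -5.04 F [-2.26 -1.15  5.89] M [-0.25  0.77  0.05] w 0.2942093226039421
shift [ 0.77  0.82 10.66] turn [-0.08 -0.18 -0.04]
```

Emit:
servo_tool(
  steps=[
    [-0.1, 0.2, 1.5, -0.1, -0.2, 0, 1],
    [0, 0, 1.5, 0, 0, 0, 1],
    [0, 0, 1.5, 0, 0, 0, 1],
    [0, 0, 1.5, 0, 0, 0, 1],
    [0, 0, 1.5, 0, 0, 0, 1],
    [0, 0, 1.5, 0, 0, 0, 1],
    [0, 0, 1.5, 0, 0, 0, 1],
  ],
)

```text
clock: 18.32
tool_pos: [597.7, 155.4, 179.5]
tool_rot: [[0.996, -0.089, 0.001], [-0.089, -0.996, -0.0], [0.001, 0.0, -1.0]]
wrist_force: [-2.2, -2.0, 6.4]
gripper_width: 0.292
```

```bash
python3 go.py 598.3 154.5 174 -5
```

```text
t 18.3167 pos [597.71 155.45 179.52] yaw -5.09 F [-2.16 -1.99  6.36] M [-0.21  0.87  0.04] w 0.2915660728652301
shift [0.66 0.89 5.52] turn [ 0.02 -0.07 -0.09]
```

Emit:
servo_tool(
  steps=[
    [0, 0.2, 1.3, 0, 0, 0, 1],
    [0, 0, 1.3, 0, 0, 0, 1],
    [0, 0, 1.3, 0, 0, 0, 1],
    [0, 0, 1.3, 0, 0, 0, 1],
  ],
)

```text
clock: 18.65
tool_pos: [597.6, 155.4, 177.6]
tool_rot: [[0.996, -0.089, 0.002], [-0.089, -0.996, -0.0], [0.002, 0.0, -1.0]]
wrist_force: [-2.2, -0.6, 7.0]
gripper_width: 0.298
```

```bash
python3 go.py 598.3 154.5 174 -5
```

```text
t 18.65 pos [597.62 155.44 177.6 ] yaw -5.12 F [-2.18 -0.58  7.03] M [-0.29  0.92 -0.01] w 0.298034745256726
shift [0.75 0.88 3.61] turn [ 0.02 -0.1  -0.12]
```

Emit:
servo_tool(
  steps=[
    [0, 0.2, 1.5, 0, 0, 0, 1],
    [0, 0, 1.5, 0, 0, 0, 1],
    [0, 0, 1.5, 0, 0, 0, 1],
    [0, 0, 1.5, 0, 0, 0, 1],
  ],
)

```text
clock: 18.98
tool_pos: [597.6, 155.4, 174.0]
tool_rot: [[0.996, -0.09, 0.002], [-0.09, -0.996, -0.0], [0.002, 0.0, -1.0]]
wrist_force: [0.1, 0.7, -0.5]
gripper_width: 0.295
```

```bash
python3 go.py 598.3 154.5 174 -5
```

```text
t 18.9833 pos [597.62 155.44 173.95] yaw -5.14 F [ 0.13  0.7  -0.53] M [-0.01  0.01 -0.01] w 0.29532884371306595
shift [ 0.76  0.87 -0.05] turn [ 0.01 -0.14 -0.14]
```

The force fell to zero at 174 mm, so the plug has probably dropped. Checking with the camera.

```bash
python3 - <<'E'
from h import *
for n in("side","top"):
    im=vision.get_image(n); cv2.imwrite(f"pics/c_{n}f.png",im[:,:,::-1])
    for l in("slug","bowl"):
        r=vision.spot_in(l,n); print(n,l,[(round(x["score"],2),toworld(n,x["location"]).round(0).tolist()) for x in r[:3]])
im=cv2.imread("pics/c_sidef.png"); u,v=np.round(proj("side",[596,130,100])).astype(int)
cv2.imwrite("pics/c.png",cv2.resize(im[v-40:v+40,u-40:u+40],None,fx=7,fy=7,interpolation=2))
E
```

```text
side slug []
side bowl []
top slug [(0.26, [603.0, 59.0, 82.0])]
top bowl []
```

View pics/c.png

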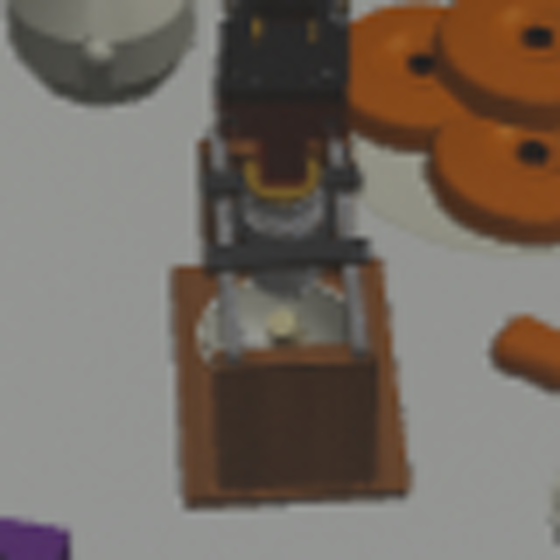

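The side crop shows the cream plug lying in the bowl at about (285,322), with the collar close to the rim. Drawing the pusher out.

Emit:
servo_tool(
  steps=[
    [0, 0, -4, 0, 0, 0, 1],
    [0, 0, -6, 0, 0, 0, 1],
    [0, 0, -8, 0, 0, 0, 1],
    [0, 0, -8, 0, 0, 0, 1],
    [0, 0, -8, 0, 0, 0, 1],
    [0, 0, -8, 0, 0, 0, 1],
    [0, 0, -8, 0, 0, 0, 1],
    [0, 0, -12, 0, 0, 0, 1],
    [0, 0, -12, 0, 0, 0, 1],
    [0, 0, -12, 0, 0, 0, 1],
    [0, 0, 0, 0, 0, 0, 1],
    [0, 0, 0, 0, 0, 0, 1],
  ],
)

```text
clock: 20.28
tool_pos: [596.9, 155.7, 270.1]
tool_rot: [[0.996, -0.089, 0.003], [-0.089, -0.996, 0.0], [0.003, -0.001, -1.0]]
wrist_force: [-0.0, 0.3, -2.1]
gripper_width: 0.29
```

```bash
python3 go.py 548.5 -188.5 268 -5
```

```text
t 20.2833 pos [596.95 155.74 270.05] yaw -5.11 F [-0.02  0.27 -2.14] M [ 0.01  0.03 -0.01] w 0.2900982155705441
shift [-17.61 347.19   1.77] turn [-0.04 -0.2  -0.11]
```

Emit:
servo_tool(
  steps=[
    [-1, 20, 0, 0, -0.2, 0, 1],
    [-2, 36, 0, 0, 0, 0, 1],
    [-2, 38, 0, 0, 0, 0, 1],
    [-2, 38, 0, 0, 0, 0, 1],
    [-2, 38, 0, 0, 0, 0, 1],
    [-2, 38, 0, 0, 0, 0, 1],
    [-2, 36, 0, 0, 0, 0, 1],
    [-2, 32, 0, 0, 0, 0, 1],
    [-1, 22, 0, 0, 0, 0, 1],
    [-1, 12, 0, 0, 0, 0, 1],
    [0, 0, 0, 0, 0, 0, 1],
    [0, 0, 0, 0, 0, 0, 1],
  ],
)

```text
clock: 21.28
tool_pos: [545.8, -162.1, 261.9]
tool_rot: [[0.996, -0.084, -0.011], [-0.084, -0.996, 0.004], [-0.011, -0.004, -1.0]]
wrist_force: [0.3, 1.9, -1.5]
gripper_width: 0.293
```

```bash
python3 go.py 548.5 -188.5 190 -5
```

```text
t 21.2833 pos [ 545.83 -162.1   261.87] yaw -4.8 F [ 0.26  1.9  -1.54] M [0.11 0.02 0.01] w 0.29299055352372383
shift [ 5.67 26.34 71.72] turn [-0.2   0.64  0.19]
```

Emit:
servo_tool(
  steps=[
    [0, 0, 0, 0, 0, 0, 1],
    [0, 0, 0, -0.2, 0.6, 0.2, 1],
    [3, 15, 10, 0, 0, 0, 1],
    [0, 0, 20, 0, 0, 0, 1],
    [0, 0, 20, 0, 0, 0, 1],
    [0, 0, 0, 0, 0, 0, 1],
    [0, 0, 0, 0, 0, 0, 1],
  ],
)

```text
clock: 21.87
tool_pos: [551.0, -166.2, 211.1]
tool_rot: [[0.997, -0.073, 0.005], [-0.073, -0.997, 0.003], [0.005, -0.003, -1.0]]
wrist_force: [0.9, 0.7, -0.4]
gripper_width: 0.292
```

```bash
python3 go.py 548.5 -188.5 180 -5
```

```text
t 21.8667 pos [ 550.98 -166.22  211.13] yaw -4.18 F [ 0.85  0.67 -0.4 ] M [ 0.03 -0.02 -0.02] w 0.2916298416597197
shift [-0.99 22.5  31.05] turn [-0.18 -0.27  0.82]
```

Emit:
servo_tool(
  steps=[
    [-1, 21.5, 0, -0.2, -0.3, 0.8, 1],
    [0, 0, 0, 0, 0, 0, 1],
    [0, 0, 0, 0, 0, 0, 1],
    [0, 0, 0, 0, 0, 0, 1],
    [0, 0, 0, 0, 0, 0, 1],
  ],
)

```text
clock: 22.28
tool_pos: [551.0, -185.3, 215.3]
tool_rot: [[0.997, -0.082, 0.004], [-0.082, -0.997, -0.001], [0.004, 0.0, -1.0]]
wrist_force: [-0.7, 0.1, -1.6]
gripper_width: 0.296
```

```bash
python3 go.py 548.5 -188.5 180 -5
```

```text
t 22.2833 pos [ 551.02 -185.27  215.35] yaw -4.7 F [-0.69  0.14 -1.57] M [0.08 0.   0.01] w 0.29567620564876135
shift [-2.4   3.42 35.34] turn [ 0.01 -0.25  0.3 ]
```

Emit:
servo_tool(
  steps=[
    [-2.4, 3.4, 0, 0, -0.25, 0.3, 1],
    [0, 0, 0, 0, 0, 0, 1],
    [0, 0, 0, 0, 0, 0, 1],
    [0, 0, 10, 0, 0, 0, 1],
    [0, 0, 15, 0, 0, 0, 1],
    [0, 0, 10, 0, 0, 0, 1],
    [0, 0, 0, 0, 0, 0, 1],
    [0, 0, 0, 0, 0, 0, 1],
  ],
)

```text
clock: 22.95
tool_pos: [548.8, -188.0, 178.8]
tool_rot: [[0.996, -0.087, 0.002], [-0.087, -0.996, -0.0], [0.002, 0.0, -1.0]]
wrist_force: [0.2, -0.4, -1.1]
gripper_width: 0.291
```

```bash
python3 go.py 548.5 -188.5 150 -5
```

```text
t 22.95 pos [ 548.75 -188.01  178.8 ] yaw -4.96 F [ 0.22 -0.44 -1.1 ] M [ 0.04 -0.05 -0.07] w 0.290544420809263
shift [-0.26  0.51 28.8 ] turn [ 0.01 -0.1   0.04]
```

Emit:
servo_tool(
  steps=[
    [-0.2, 0.4, 4, 0, 0, 0, 1],
    [0, 0, 6, 0, 0, 0, 1],
    [0, 0, 6, 0, 0, 0, 1],
    [0, 0, 6, 0, 0, 0, 1],
    [0, 0, 6, 0, 0, 0, 1],
    [0, 0, 4, 0, 0, 0, 1],
    [0, 0, 0, 0, 0, 0, 1],
    [0, 0, 0, 0, 0, 0, 1],
  ],
)

```text
clock: 23.62
tool_pos: [549.0, -188.4, 143.8]
tool_rot: [[0.996, -0.086, 0.002], [-0.086, -0.996, -0.0], [0.002, 0.0, -1.0]]
wrist_force: [-0.1, 0.8, -2.3]
gripper_width: 0.29
```

```bash
python3 go.py 548.5 -188.5 130 -5
```

```text
t 23.6167 pos [ 549.01 -188.41  143.8 ] yaw -4.95 F [-0.13  0.76 -2.35] M [0.06 0.02 0.  ] w 0.2897121813098252
shift [-0.54  0.13 13.8 ] turn [ 0.01 -0.14  0.05]
```

Emit:
servo_tool(
  steps=[
    [-0.7, 0, 1.5, 0, -0.1, 0, 1],
    [0, 0, 2, 0, 0, 0, 1],
    [0, 0, 2, 0, 0, 0, 1],
    [0, 0, 2, 0, 0, 0, 1],
    [0, 0, 2, 0, 0, 0, 1],
    [0, 0, 2, 0, 0, 0, 1],
  ],
)

```text
clock: 24.12
tool_pos: [549.2, -188.6, 132.5]
tool_rot: [[0.996, -0.087, 0.003], [-0.087, -0.996, -0.001], [0.003, 0.001, -1.0]]
wrist_force: [0.5, 0.7, -2.1]
gripper_width: 0.291
```

```bash
python3 go.py 548.5 -188.5 110 -5
```

```text
t 24.1167 pos [ 549.17 -188.64  132.53] yaw -4.96 F [ 0.51  0.75 -2.13] M [ 0.   -0.03 -0.03] w 0.29132803123068773
shift [-0.74 -0.09 22.53] turn [ 0.04 -0.16  0.04]
```

Emit:
servo_tool(
  steps=[
    [-0.7, 0, 3, 0, -0.16, 0, 1],
    [0, 0, 4, 0, 0, 0, 1],
    [0, 0, 4, 0, 0, 0, 1],
    [0, 0, 4, 0, 0, 0, 1],
    [0, 0, 4, 0, 0, 0, 1],
    [0, 0, 4, 0, 0, 0, 1],
    [0, 0, 1, 0, 0, 0, 1],
    [0, 0, 0, 0, 0, 0, 1],
  ],
)

```text
clock: 24.78
tool_pos: [548.7, -188.3, 105.2]
tool_rot: [[0.996, -0.086, -0.0], [-0.086, -0.996, -0.0], [-0.0, 0.0, -1.0]]
wrist_force: [0.9, -0.0, -0.9]
gripper_width: 0.294
```

```bash
python3 go.py 548.5 -188.5 98.6 -5
```

```text
t 24.7833 pos [ 548.65 -188.25  105.25] yaw -4.94 F [ 0.92 -0.03 -0.87] M [ 0.02 -0.07  0.01] w 0.29424960919432663
shift [-0.13  0.26  6.65] turn [0.01 0.01 0.06]
```

Emit:
servo_tool(
  steps=[
    [0, 0, 1.5, 0, 0, 0, 1],
    [0, 0, 1.5, 0, 0, 0, 1],
    [0, 0, 1.2, 0, 0, 0, 1],
    [0, 0, 1, 0, 0, 0, 1],
    [0, 0, 0.8, 0, 0, 0, 1],
  ],
)

```text
clock: 25.2
tool_pos: [548.8, -188.4, 99.0]
tool_rot: [[0.996, -0.086, 0.0], [-0.086, -0.996, -0.0], [0.0, 0.0, -1.0]]
wrist_force: [0.0, 0.2, -1.1]
gripper_width: 0.293
```

```bash
python3 go.py 548.5 -188.5 98.6 -5
```

```text
t 25.2 pos [ 548.76 -188.41   99.  ] yaw -4.95 F [ 0.02  0.21 -1.15] M [-0.    0.06  0.02] w 0.2931091801824683
shift [-0.25  0.12  0.4 ] turn [ 0.03 -0.    0.05]
```

Feel for the seating before releasing.

Emit:
servo_tool(
  steps=[
    [0, 0, 0.6, 0, 0, 0, 1],
    [0, 0, 0.6, 0, 0, 0, 1],
  ],
)

```text
clock: 25.37
tool_pos: [548.8, -188.4, 98.6]
tool_rot: [[0.996, -0.086, -0.0], [-0.086, -0.996, -0.0], [-0.0, 0.001, -1.0]]
wrist_force: [-2.9, 0.6, 8.6]
gripper_width: 0.301
```

```bash
python3 go.py 548.5 -188.5 98.6 -5
```

```text
t 25.3667 pos [ 548.78 -188.43   98.6 ] yaw -4.95 F [-2.91  0.6   8.55] M [ 0.26  0.84 -0.03] w 0.3007668930920205
shift [-0.28  0.09 -0.  ] turn [0.03 0.   0.05]
```

The collar is seated at 98.6, the same height as at the grasp. Opening.

Emit:
servo_tool(
  steps=[
    [0, 0, -0.3, 0, 0, 0, 1],
    [0, 0, 0, 0, 0, 0, 0],
    [0, 0, 0, 0, 0, 0, 0],
    [0, 0, 0, 0, 0, 0, 0],
    [0, 0, 0, 0, 0, 0, 0],
    [0, 0, 0, 0, 0, 0, 0],
    [0, 0, 0, 0, 0, 0, 0],
    [0, 0, 0, 0, 0, 0, 0],
    [0, 0, 0, 0, 0, 0, 0],
  ],
)

```text
clock: 26.12
tool_pos: [549.5, -188.9, 99.6]
tool_rot: [[0.996, -0.087, 0.002], [-0.087, -0.996, -0.001], [0.002, 0.001, -1.0]]
wrist_force: [-0.6, -1.0, -0.2]
gripper_width: 0.86
```

```bash
python3 go.py 548.5 -188.5 260 -5
```

```text
t 26.1167 pos [ 549.55 -188.86   99.62] yaw -4.96 F [-0.55 -1.02 -0.19] M [ 0.02 -0.   -0.  ] w 0.8597616377675251
shift [-7.6000e-01 -1.0000e-01 -1.6038e+02] turn [ 0.06 -0.11  0.04]
```

Retreat upward, then to the right (-y), so that the cameras can see.

Emit:
servo_tool(
  steps=[
    [0, 0, -5, 0, 0, 0, 0],
    [0, 0, -15, 0, 0, 0, 0],
    [0, 0, -25, 0, 0, 0, 0],
    [0, 0, -30, 0, 0, 0, 0],
    [0, 0, -30, 0, 0, 0, 0],
    [0, 0, -25, 0, 0, 0, 0],
    [0, 0, -10, 0, 0, 0, 0],
    [0, 0, 0, 0, 0, 0, 0],
  ],
)

```text
clock: 26.78
tool_pos: [547.8, -188.2, 245.9]
tool_rot: [[0.996, -0.086, -0.002], [-0.086, -0.996, 0.0], [-0.002, 0.0, -1.0]]
wrist_force: [-0.4, -0.8, 0.4]
gripper_width: 1.004
```

Emit:
servo_tool(
  steps=[
    [-10, 25, 0, 0, 0, 0, 0],
    [-15, 35, 0, 0, 0, 0, 0],
    [-15, 35, 0, 0, 0, 0, 0],
    [-15, 35, 0, 0, 0, 0, 0],
    [-15, 35, 0, 0, 0, 0, 0],
    [-15, 35, 0, 0, 0, 0, 0],
    [-15, 30, 0, 0, 0, 0, 0],
    [-10, 20, 0, 0, 0, 0, 0],
    [-5, 10, 0, 0, 0, 0, 0],
    [0, 0, 0, 0, 0, 0, 0],
    [0, 0, 0, 0, 0, 0, 0],
    [0, 0, 0, 0, 0, 0, 0],
  ],
)

```text
clock: 27.78
tool_pos: [403.1, -440.1, 229.4]
tool_rot: [[0.997, -0.077, -0.016], [-0.077, -0.997, 0.013], [-0.017, -0.012, -1.0]]
wrist_force: [0.4, -0.9, 0.3]
gripper_width: 0.995
```

```bash
python3 go.py; python3 - <<'E'
from h import *
for n in("side","top"):
    im=vision.get_image(n); cv2.imwrite(f"pics/d_{n}f.png",im[:,:,::-1])
    for l in("slug","bowl","pusher","holder"):
        r=vision.spot_in(l,n); print(n,l,[(round(x["score"],2),toworld(n,x["location"]).round(0).tolist()) for x in r[:3]])
a=cv2.imread("pics/d_topf.png")[165:265,165:325];b=cv2.imread("pics/d_sidef.png")[140:275,185:300]
A=cv2.resize(a,None,fx=2.8,fy=2.8,interpolation=2);B=cv2.resize(b,None,fx=2.8,fy=2.8,interpolation=2)
A=cv2.copyMakeBorder(A,0,B.shape[0]-A.shape[0],0,0,cv2.BORDER_CONSTANT)
cv2.imwrite("pics/d.png",np.hstack([A,B]))
E
```

```text
t 27.7833 pos [ 403.14 -440.15  229.38] yaw -4.42 F [ 0.41 -0.88  0.25] M [-0.06  0.01 -0.05] w 0.9950899645598337
side slug [(0.54, [547.0, -218.0, 80.0])]
side bowl []
side pusher [(0.51, [547.0, -197.0, 107.0])]
side holder [(0.78, [547.0, -222.0, 80.0]), (0.68, [443.0, -79.0, 65.0])]
top slug [(0.35, [575.0, 128.0, 34.0])]
top bowl [(0.55, [580.0, 126.0, 28.0]), (0.25, [503.0, -484.0, 26.0])]
top pusher []
top holder [(0.76, [421.0, -49.0, 81.0]), (0.74, [748.0, 150.0, 28.0]), (0.62, [545.0, -178.0, 80.0])]
```

View pics/d.png

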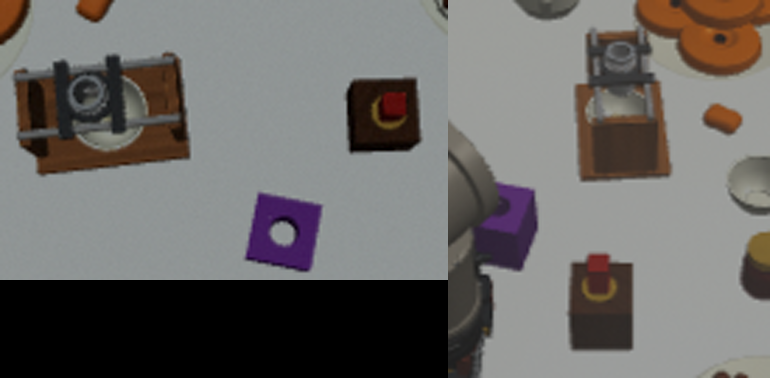

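The pusher stands upright with its collar on the block, and the bore is now clear. Next, an enlarged view of the bowl to confirm the plug.

Emit:
servo_tool(
  steps=[
    [0, 0, 0, 0, 0, 0, 0],
    [0, 0, 0, 0, 0, 0, 0],
  ],
)

```text
clock: 28.45
tool_pos: [402.9, -441.3, 230.5]
tool_rot: [[0.997, -0.078, -0.015], [-0.078, -0.997, 0.011], [-0.016, -0.01, -1.0]]
wrist_force: [0.6, 0.3, 0.2]
gripper_width: 1.0
```

```bash
python3 - <<'E'
from h import *
S=vision.get_image("side")[:,:,::-1];T=vision.get_image("top")[:,:,::-1]
b=[S[155:200,225:270],T[185:230,180:225],cv2.imread("pics/top0.png")[185:230,180:225]]
cv2.imwrite("pics/e.png",cv2.resize(np.hstack(b),(798,266),interpolation=cv2.INTER_CUBIC))
E
```

```text
(no output)
```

View pics/e.png

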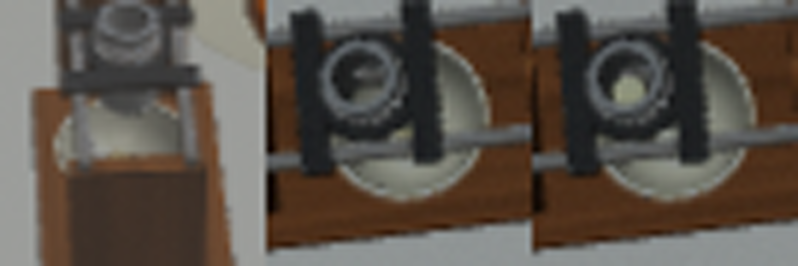

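The plug is gone from the bore (right panel is before, middle is now), but it isn't distinct in the bowl. I'll difference the pictures to find it.

```bash
python3 - <<'E'
from h import *
S=vision.get_image("side")[:,:,::-1];T=vision.get_image("top")[:,:,::-1]
S0,T0,C=[cv2.imread(f"pics/{n}.png") for n in("side0","top0","c_sidef")]
f=lambda a,b:np.clip(128+2*(a.astype(int)-b),0,255).astype(np.uint8)
s=np.s_[155:200,225:270];t=np.s_[185:230,180:225]
row1=np.hstack([C[s],S[s],S0[s]]);row2=np.hstack([f(C[s],S0[s]),f(S[s],S0[s]),f(T[t],T0[t])])
cv2.imwrite("pics/f.png",cv2.resize(np.vstack([row1,row2]),(798,532),interpolation=cv2.INTER_CUBIC))
for n in("side","top"):
    for x in vision.spot_in("slug",n)[:3]: print(n,x["score"],toworld(n,x["location"]).round(0))
    for x in vision.silhouettes("slug",n)[:3]: r=x["region"];ys,xs=np.nonzero(r);print(n,x["score"],r.sum(),xs.mean(),ys.mean())
E
```

```text
side 0.43 1019 246.34347399411186 184.06182531894015
top 0.21 492 300.8556910569106 205.5548780487805
```

View pics/f.png

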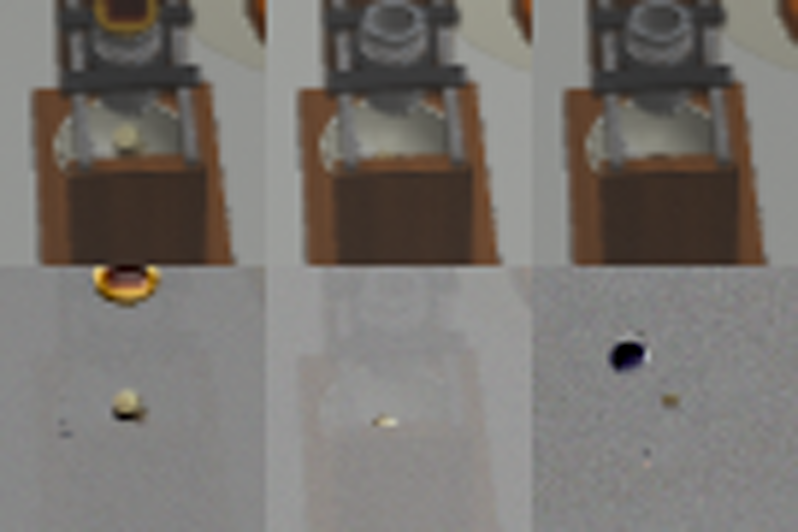

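```bash
python3 - <<'E'
from h import *
for z in(25,35): print(z,ray("top",203.3,207.7,z).round(0),ray("side",245,181,z).round(0))
print("bowl centre (rim z48)",ray("top",205.7,204.9,48).round(0))
T=vision.get_image("top");S=vision.get_image("side");
d=np.abs(vision.get_image("side").astype(int)-S).max(2)[155:185,235:260];print("still: max diff",d.max())
E
python3 go.py
```

```text
25 [586. 148.  25.] [592. 154.  25.]
35 [584. 147.  35.] [591. 144.  35.]
bowl centre (rim z48) [590. 136.  48.]
still: max diff 2
t 29.0 pos [ 402.81 -441.34  230.4 ] yaw -4.46 F [-0.12 -0.58 -0.12] M [0.02 0.07 0.03] w 1.0018827084740933
```

The plug is lying still in the bowl, about 12 mm from its centre. Handing in.

```bash
python3 -c "
from bench import workorder
print(workorder.sign_off())"
```

```text
the job is handed in; nothing more can be done
None
```

I pushed the plug out into the bowl, put the pusher back in its block, and handed the job in at about 29 s. No verdict was reported.

**What I did:** I took the pusher from the dark block and left the purple look-alike alone. With the thin nose in the tube I felt the bore walls and found the centre at x ≈ 598.3, y ≈ 154.5 mm. I then pushed the plug at about 7–9 N, which works out to the tube giving about 2 mm, until the force fell to zero. After drawing the pusher out I seated it again at the same height it was grasped (98.6 mm), released it and moved the arm clear.

**Last checks:**
- **Pusher:** it stands upright with its collar on the block.
- **Plug:** the bore is empty. Picture differences place the plug in the bowl, about 12 mm from its centre, and two pictures taken in succession show it still.
- **Bowl:** it looks unmoved against the first pictures.
- **Tea and food things:** I kept the arm clear of them, but I did not check each one separately afterwards.

**What disagreed:**
- **Plug detector:** it gave only weak or wrong hits (one on the block), so I relied on the picture differences.
- **Camera tube position:** the camera estimate was about 3–4 mm off in y from where I felt it, so I used the felt centre.
- **Plug position:** right after the drop the plug was clearly visible. It later settled partly out of sight behind the front post, where only a sliver shows.

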